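# Set a step attenuator to its third click

### The job

Zero the bench attenuator and set it for the probe test: with the fingertips, push its slide lever back to the home end (the end with the long, bold mark, beside the small dark display), then push it the other way three clicks and leave it resting in the third notch. Only push the lever, never grip or force it, and do not let it run past the third notch. Leave the other things on the bench where they are, and finish with the hand clear.

Things in the scene. Friction and masses are not known exactly. Their poses are not given: they have to be found in the camera images.
- attenuator: Step attenuator: fixed blue-grey box 150 mm (its x) by 240 (y) by 60 high, origin at the centre of its underside, z up. Its flat top panel carries the lever in a 104 mm slot along the box's y axis (at box x = 0). Nothing else stands above the panel within 40 mm of the slot. Three sockets stick out 12 mm from its -x face; two 8 mm high knobs stand on the panel at x = +56 mm.
- home_mark (a point): Point on the panel, in the slot, under the lever's centre when home (box x 0, y -40, z 60 mm). Dark marks on both sides of the slot show the six notches, 16 mm apart along the box's +y; the home mark, nearest the box's -y end, is longer and bolder. The third notch after it is 48 mm away, at box y = +8 mm. Axes as the box.
- lever_top (a point): Centre of the top of the slide lever: a white plastic cap 30 mm across the slot (box x), 14 mm thick along it (box y) and 28 mm high on a thin steel stem. Its top is 38 mm above the panel (98 mm above the bench), its lower edge 10 mm above the panel. It slides only along the box's y axis and does not lift off.
- lever (a joint): Lever travel in m along the box's +y: 0 = home, at the end stop; notches at 0.016, 0.032, 0.048 (the third), 0.064, 0.080 (far stop). A sprung roller draws it into the nearest notch: leaving one takes about 3 to 5 N, falling to nearly 0 half-way (8 mm), then the lever snaps into the next notch, up to 8 mm ahead of the finger. Starts in, or settling into, the first or second notch.
- probe_center (a point): Bystander: ultrasound probe lying on the bench, about 110 mm long (its x), 46 mm wide and 31 mm high, grey handle and white head; point at its middle, 15.5 mm up.
- housing_center (a point): Bystander: round white plastic probe housing standing upright, 54 mm in diameter and 65 mm high; point on its axis, half-way up.
- block_center (a point): Bystander: steel test block 45 x 30 x 25 mm high lying on the bench; point at its centre.

How it is judged:
By the outcome, as a careful person would: the job done as asked, in the order asked, and still so for the second after the job is handed in, with the robot touching nothing.
It also fails if it takes over 56 s, if anything falls off the work surface, if the arm or the gripper's body presses on something with over 40 N, if the wrist force passes 120 N, or if a joint passes its speed limit or range.

### The arm

A 7-joint arm with a two-finger parallel gripper is mounted at the origin on the work surface. World frame = base frame: x ahead of the robot, y to its left, z up, the work surface at z = 0. Lengths are in m, angles in rad, forces in N, time in s.
With the tool pointing down it reaches from about 0.4 to 0.85 m from the base axis. Payload 4.5 kg.
Tool frame: the origin (TCP) lies at the centre of the arm's flange, where the gripper is bolted on; the fingertips stand nose_length ahead of it and the grasp point (between the pads) lies 147 mm ahead of it (nose_length is the distance from the TCP to the fingertips, in m); z points along the fingers, y is the line along which they close (so a half turn about z gives the same grasp; the last joint's range is limited). The gripper opens to 88 mm and grips with 3 to 60 N. Pads are 18 mm wide; open, the fingers measure 123 mm over their backs; the gripper's body (75 mm by 187 mm) begins 45 mm behind the grasp point.
Start: joints at [1.226, 0.689, -0.195, 1.565, 0.157, 0.902, -0.215], TCP at [0.231, -0.581, 0.405] pointing down, gripper open.
Joint ranges: [-3.01, 3.01], [-0.46, 2.08], [-1.47, 1.51], [0.13, 2.56], [-1, 4.14], [0.04, 2.09], [-2.66, 2.66]. Speed limits (rad/s): [2.57, 2.57, 3.14, 3.14, 3.14, 3.14, 3.14].

### API

Orientations are given as a unit quaternion [x, y, z, w].
In Python, from plant import * gives the robot as it stands.
- The arm moves only by the tool play_rows, never from a script. Its argument "rows" is a list that holds one entry, the list of rows, each a list of 6 numbers: the shift along the tool's x, y, z normalised to -1 to 1, where 1 is 0.5 m, then the turn, a rotation vector about the tool's x, y, z normalised to -1 to 1, where 1 is 0.5 rad. A call has 1 to 20 rows; each row is the pose to reach, as a shift and turn from the pose commanded when the call began, along the tool's axes at that moment; what a row does not reach only later rows make up. A row lasts 1/12 s, in which the tool goes at most 41.7 mm and 7.16 degrees, less where a joint would pass 70% of its speed; a pose out of reach is approached as far as the arm can. A call with a number of a shift or a turn outside -1 to 1 is refused whole. A call with a gripper value outside its range is refused whole. "claw" is the closure, from 0 (fully open) to 1 (shut), set as the call begins (left out, the last holds). The fingers move at their own pace and stop on an object; "squeeze" is the grip in N (left out, the last holds). Time passes only in rows, so rows that repeat a pose let the fingers close. It gives the time, the measured TCP pose, the force, the opening and the grip force at its end, in the units of the state.
- get_state(): the state, without advancing time (a new reading comes with each control period).
- snapshot(name): name is "scene" or "top"; returns a dict with "pixels" (480x640x3 uint8, blue, green, red), "camera_matrix" (3x3 intrinsics, pixels), "world_to_cam" (4x4, takes a point from world to camera coordinates). Camera axes: x right, y down, z forward; pixel columns grow to the right and rows downward; lengths in m; the calibration is good to about 2 mm. A picture is of the moment at which its call begins. There is no depth.
- finish_job(): hands the job in; it is judged then, once.
The state is a dict: "clock": time; "q": joint angles; "qd": joint speeds; "joint_torque": joint torques, N m; "tool_pos": TCP position; "eef_rot": TCP orientation; "contact_force": force on the tool from outside, world axes, zero at the start; "moment": the same for the moment, N m; "opening": opening from 0.0 (shut) to 1.0 (fully open); "finger_force": force on a finger pad.
Only numpy, scipy, OpenCV 4.12 (cv2) and the standard library are available. Lean on these libraries where they do the work, as an engineer would, in place of code of your own. Each camera call takes 0.05 s, during which the arm holds its last target. There are 200 camera calls.

## Working session

There is one attempt and no reset: what is moved stays moved. The work goes in short steps, Python scripts to look and compute and a tool call to move; the robot and the scene stay as the last step left them, time stands still between calls to the robot, and variables do not carry over. Pictures are saved under pics/ and viewed, at most 10 in all, crops included, and the job is handed in when it is done.

Besides the shell and the picture viewer there is one more tool, called after "Emit:" as a command line: name --argument value ..., lists and objects as JSON in quotes. play_rows: Moves the arm, as the interface text tells. Its arguments: {"type":"object","properties":{"rows":{"type":"array"},"claw":{"type":"number"},"squeeze":{"type":"number"}},"required":["rows"]}

```bash
ls; mkdir -p pics; python3 - <<'E'
from plant import *
import cv2,pickle
s=get_state()
print({k:s[k] for k in('clock','tool_pos','eef_rot','contact_force','opening')})
try: print(nose_length)
except Exception as e: print(e)
for n in("scene","top"):
    d=snapshot(n);cv2.imwrite(f"pics/{n}0.png",d["pixels"]);pickle.dump(d,open(n+"0.pkl","wb"))
    print(d["camera_matrix"],d["world_to_cam"])
E
```

```text
pics
{'clock': 0.0, 'tool_pos': array([ 0.23097239, -0.58039889,  0.40391287]), 'eef_rot': array([ 9.82106721e-01,  1.88322936e-01, -2.40549139e-04, -8.95653031e-04]), 'contact_force': array([0.41279688, 0.01532567, 1.12281525]), 'opening': 0.9993534310996777}
0.166
[[450.13738245   0.         318.08181659]
 [  0.         450.13738245 241.43671729]
 [  0.           0.           1.        ]] [[-0.09899036  0.99505524  0.00812254  0.00607069]
 [ 0.75545722  0.08046244 -0.65023856 -0.41283153]
 [-0.64767685 -0.05823112 -0.75968667  1.16845201]
 [ 0.          0.          0.          1.        ]]
[[433.9243618    0.         321.54913783]
 [  0.         433.9243618  239.55468345]
 [  0.           0.           1.        ]] [[ 0.00155187 -0.9999932   0.00334619  0.05328521]
 [-0.9922217  -0.0019563  -0.12446793  0.63431876]
 [ 0.12447363 -0.003127   -0.99221799  0.7247369 ]
 [ 0.          0.          0.          1.        ]]
```

View pics/scene0.png

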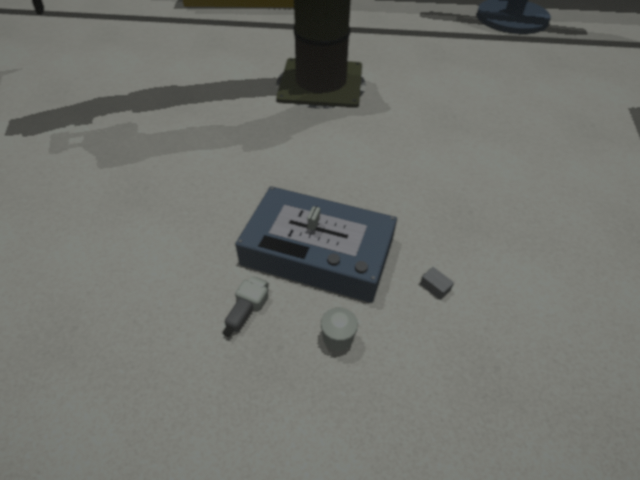

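View pics/top0.png

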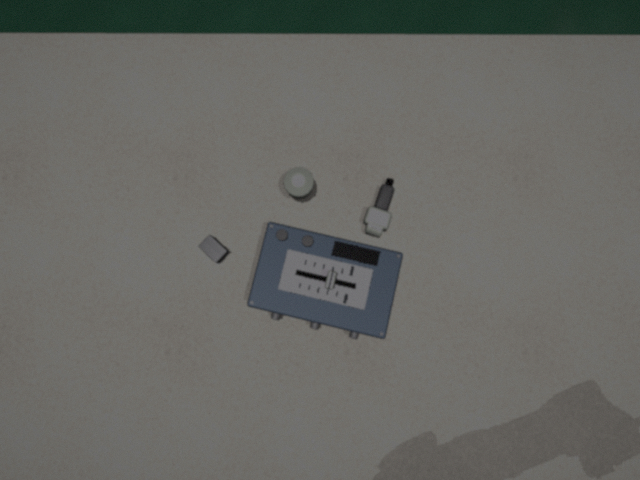

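The scene and top views show the box's blue top at about (249–402, 223–337) in the top image. The home mark is at about (349, 285), the lever at about (331, 280), and the dark display at (355, 252). The probe is at (380, 208), the housing at (299, 182) and the block at (213, 249).

```bash
cat > h.py <<'E'
import numpy as np,cv2,pickle
def ray(d,u,v,z):
    T=d["world_to_cam"];R=T[:3,:3];c=-R.T@T[:3,3]
    p=cv2.undistortPoints(np.array([[[u,v]]],float),d["camera_matrix"],None)[0,0]
    w=R.T@np.array([*p,1]);return c+w*(z-c[2])/w[2]
def proj(d,P):
    p=d["camera_matrix"]@(d["world_to_cam"]@np.array([*P,1]))[:3];return p[:2]/p[2]
E
python3 - <<'E'
from h import *
d=pickle.load(open("top0.pkl","rb"));im=d["pixels"]
b,g,r=[im[...,i].astype(int) for i in range(3)]
m=((b-r)>15).astype(np.uint8);m[:200]=0
m=cv2.morphologyEx(m,cv2.MORPH_CLOSE,np.ones((5,5)))
cs,_=cv2.findContours(m,0,2);c=max(cs,key=cv2.contourArea);c=cv2.convexHull(c)
W=np.array([ray(d,*p[0],0.06)[:2] for p in c.astype(float)],np.float32)
rc=cv2.minAreaRect(W*1000);print("box",rc);print(cv2.boxPoints(rc))
# marks: dark blobs in plate
x0,y0,x1,y1=270,240,380,315
g2=cv2.resize(im[y0:y1,x0:x1],None,fx=7,fy=7,interpolation=cv2.INTER_CUBIC)
cv2.imwrite("pics/crop0.png",cv2.convertScaleAbs(g2,alpha=1.4))
E
```

```text
box ((564.33154296875, 48.08161163330078), (234.31207275390625, 145.2032928466797), 76.63534545898438)
[[466.6157   -49.119972]
 [607.88666  -82.68339 ]
 [662.04736  145.2832  ]
 [520.7764   178.84662 ]]
```

View pics/crop0.png

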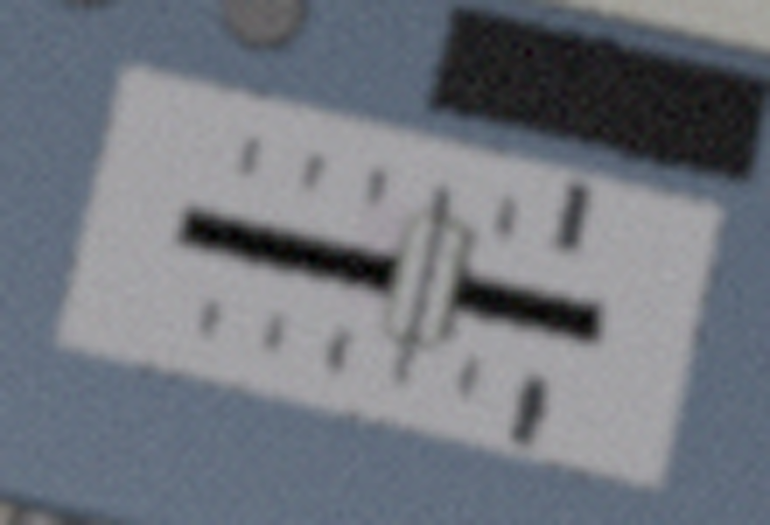

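The crop shows the lever at crop (428, 280), on the second mark from home. The bold home marks are at (573, 217) and (530, 410), and the slot runs from (184, 227) to (598, 322).

```bash
cat >> h.py <<'E'
from scipy.spatial.transform import Rotation as Ro
C=None;A=np.radians(76.64)
def frame():
    d=pickle.load(open("top0.pkl","rb"))
    f=lambda u,v:ray(d,270+u/7-.43,240+v/7-.43,.06)
    return f
def tgt(by,z,st,C,ang):
    """shift in 0.5m units & turn in 0.5rad units for tool x along slot at box y (m), tip height z"""
    Y=np.array([np.cos(ang),np.sin(ang),0]);X=np.array([Y[1],-Y[0],0])
    P=np.array([*C,0])+by*Y;P[2]=z+0.166
    R=Ro.from_quat(st["eef_rot"]);Rt=Ro.from_matrix(np.c_[Y,X,[0,0,-1]])
    return R.inv().apply(P-st["tool_pos"])/.5,(R.inv()*Rt).as_rotvec()/.5
E
python3 - <<'E'
from h import *
from plant import *
f=frame()
a,b=f(184,227),f(598,322);print("slot len",np.linalg.norm(a-b),"mid",(a+b)/2,"ang",np.degrees(np.arctan2(*(a-b)[1::-1])))
h=(f(573,217)+f(530,410))/2;e=(f(251,156)+f(209,319))/2
print("home",h,"n5",e,"dist",np.linalg.norm(h-e),"ang",np.degrees(np.arctan2(*(e-h)[1::-1])))
d=pickle.load(open("top0.pkl","rb"));print("lever",ray(d,270+432/7-.43,240+277/7-.43,.098))
c=(h+e)/2
print(tgt(.018,.14,get_state(),c[:2],A))
E
```

```text
slot len 0.10278860682503113 mid [0.56468922 0.04787665 0.06      ] ang 77.21193325163163
home [0.55543088 0.00896376 0.06      ] n5 [0.57360907 0.08680801 0.06      ] dist 0.07993855633155521 ang 76.85583432648289
lever [0.56279614 0.03883983 0.098     ]
(array([ 1.10525088, -0.94988868,  0.1974183 ]), array([-3.13121664e-03, -1.37290753e-03, -1.91738190e+00]))
```

Emit:
play_rows --rows '[[[0.04,-0.035,0,0,0,-0.07],[0.1,-0.085,0,0,0,-0.17],[0.16,-0.14,0,0,0,-0.28],[0.22,-0.19,0,0,0,-0.38],[0.28,-0.24,0,0,0,-0.48],[0.34,-0.29,0,0,0,-0.58],[0.4,-0.34,0,0,0,-0.68],[0.46,-0.39,0,0,0,-0.78],[0.51,-0.44,0,0,0,-0.88],[0.55,-0.475,0,0,0,-0.94],[0.56,-0.48,0,0,0,-0.96],[0.56,-0.48,0,0,0,-0.96],[0.56,-0.48,0,0,0,-0.96]]]' --claw 1 --squeeze 5

```text
clock: 1.18
tool_pos: [0.4022, -0.2549, 0.4045]
eef_rot: [0.909, 0.416, -0.0, 0.0]
contact_force: [0.0, -0.7, -0.1]
opening: 0.04
finger_force: 0.0
```

```bash
cat > t.py <<'E'
import sys
from h import *
from plant import *
s=get_state();C=(.5646,.0479);ang=np.radians(76.85)
Y=np.array([np.cos(ang),np.sin(ang)]);dp=s["tool_pos"][:2]-C
print("t",s["clock"],"tool box y",dp@Y,"box x",dp@[Y[1],-Y[0]],"tipz",s["tool_pos"][2]-.166,"F along y",s["contact_force"][:2]@Y,"F",s["contact_force"].round(2),"op",s["opening"])
print(tgt(float(sys.argv[1]),float(sys.argv[2]),s,C,ang))
E
python3 t.py .018 .14
```

```text
t 1.1833 tool box y -0.3317550382729827 box x -0.08924764768032788 tipz 0.2385460626633731 F along y -0.6409299267694611 F [ 0.   -0.66 -0.13] op 0.04020510405206914
(array([ 0.70252391, -0.1670146 ,  0.19643448]), array([-9.15989992e-04,  1.83209462e-03, -9.66728434e-01]))
```

Emit:
play_rows --rows '[[[0.04,-0.01,0,0,0,-0.07],[0.1,-0.025,0.02,0,0,-0.17],[0.17,-0.04,0.04,0,0,-0.27],[0.24,-0.057,0.06,0,0,-0.37],[0.31,-0.074,0.08,0,0,-0.47],[0.38,-0.09,0.1,0,0,-0.57],[0.45,-0.107,0.12,0,0,-0.67],[0.52,-0.124,0.14,0,0,-0.77],[0.59,-0.14,0.16,0,0,-0.87],[0.65,-0.155,0.18,0,0,-0.94],[0.69,-0.164,0.19,0,0,-0.967],[0.7025,-0.167,0.196,0,0,-0.967],[0.7025,-0.167,0.196,0,0,-0.967],[0.7025,-0.167,0.196,0,0,-0.967],[0.7025,-0.167,0.196,0,0,-0.967]]]'

```text
clock: 2.43
tool_pos: [0.5684, 0.0633, 0.3068]
eef_rot: [0.784, 0.62, -0.001, 0.001]
contact_force: [-0.6, -0.5, -0.3]
opening: 0.002
finger_force: 0.0
```

```bash
python3 t.py .018 .079; python3 - <<'E'
from plant import *
from h import *
a=[]
for n,(x,y,w,h) in(("scene",(220,140,200,150)),("top",(230,210,200,150))):
    d=snapshot(n);a.append(cv2.convertScaleAbs(cv2.resize(d["pixels"][y:y+h,x:x+w],None,fx=2,fy=2,interpolation=2),alpha=1.5))
cv2.imwrite("pics/hov.png",np.hstack(a))
E
```

```text
t 2.4333 tool box y 0.015831067165720226 box x 0.00025281969306889963 tipz 0.14082681069035877 F along y -0.6310621460018268 F [-0.62 -0.5  -0.34] op 0.001755397746349663
(array([ 0.00466354, -0.00049855,  0.1236418 ]), array([-0.00034037,  0.00529286, -0.00619872]))
```

View pics/hov.png

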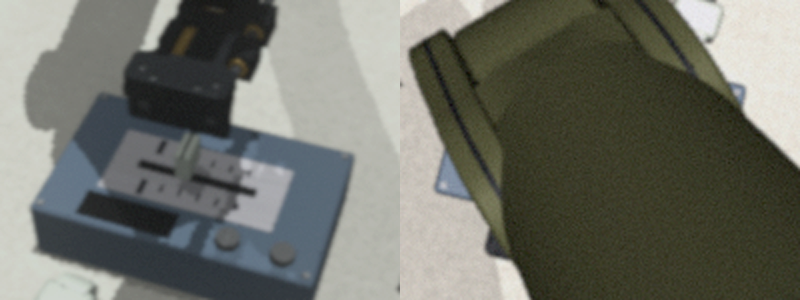

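The left half shows the black gripper head at about (180, 100), above and behind the lever at (185, 155). I'll check this against where the tip should project.

```bash
python3 - <<'E'
from plant import *
from h import *
s=get_state();d=snapshot("scene");p=s["tool_pos"];R=Ro.from_quat(s["eef_rot"])
for z in(0,.06,.1,.147,.166):
    q=p+R.apply([0,0,z]);u=proj(d,q);print(z,u,(u-[220,140])*2)
print(proj(d,[.5628,.0401,.098]),R.as_matrix().round(3))
x,y,w,h=270,120,100,120
cv2.imwrite("pics/hov2.png",cv2.convertScaleAbs(cv2.resize(d["pixels"][y:y+h,x:x+w],None,fx=5,fy=5,interpolation=2),alpha=2.5))
E
```

```text
0 [330.78530881  99.29379851] [221.57061762 -81.41240298]
0.06 [329.40034988 138.77657997] [218.80069975  -2.44684007]
0.1 [328.58679812 161.96953202] [217.17359624  43.93906403]
0.147 [327.72450322 186.55206678] [215.44900644  93.10413357]
0.166 [327.40127474 195.76675112] [214.80254948 111.53350224]
[312.54552695 211.62563148] [[ 0.23   0.973 -0.   ]
 [ 0.973 -0.23  -0.002]
 [-0.002  0.    -1.   ]]
```

View pics/hov2.png

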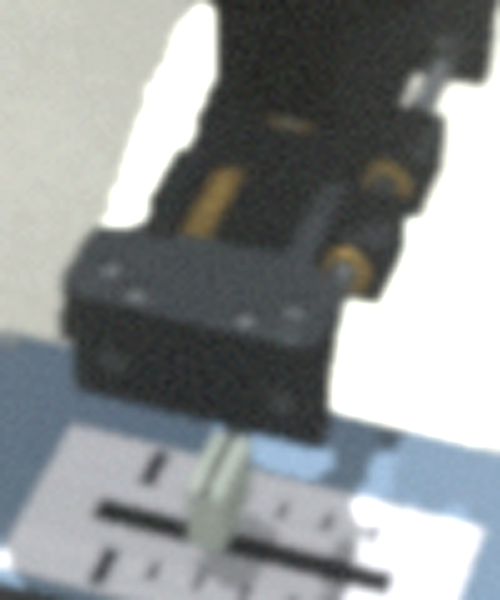

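The view is consistent: the block at crop (75–330, 240–440) is the near end of the 187 mm gripper body, which hides the fingers. The lever is at crop (218, 490), free and still in the second notch. I'll lower beside it.

Emit:
play_rows --rows '[[[0.005,0,0.02,0,0,0],[0.005,0,0.05,0,0,0],[0.005,0,0.08,0,0,0],[0.005,0,0.105,0,0,0],[0.005,0,0.12,0,0,0],[0.005,0,0.123,0,0,0],[0.005,0,0.123,0,0,0],[0.005,0,0.123,0,0,0]]]'

```text
clock: 3.25
tool_pos: [0.5696, 0.0688, 0.2456]
eef_rot: [0.783, 0.622, 0.0, 0.0]
contact_force: [-0.4, 1.2, -0.9]
opening: 0.003
finger_force: 0.0
```

```bash
python3 t.py .008 .079
```

```text
t 3.25 tool box y 0.02149243683901989 box x 9.787302306035143e-05 tipz 0.0795677924107902 F along y 1.100341758252024 F [-0.41  1.23 -0.85] op 0.0032955944018343356
(array([-0.02698502, -0.00022374,  0.001127  ]), array([ 0.00141438, -0.00062561,  0.00201532]))
```

Emit:
play_rows --rows '[[[-0.004,0,0,0,0,0],[-0.008,0,0,0,0,0],[-0.012,0,0,0,0,0],[-0.016,0,0,0,0,0],[-0.02,0,0,0,0,0],[-0.022,0,0,0,0,0],[-0.024,0,0,0,0,0],[-0.026,0,0,0,0,0],[-0.028,0,0,0,0,0],[-0.03,0,0,0,0,0],[-0.032,0,0,0,0,0],[-0.034,0,0,0,0,0],[-0.034,0,0,0,0,0],[-0.034,0,0,0,0,0]]]'

```text
clock: 4.42
tool_pos: [0.5655, 0.0514, 0.2452]
eef_rot: [0.783, 0.622, -0.001, 0.0]
contact_force: [-0.2, 2.1, 1.1]
opening: 0.01
finger_force: 0.8
```

```bash
python3 t.py -.021 .079; for i in 1 2 3; do python3 -c "
from plant import *
snapshot('top');print(get_state()['contact_force'].round(2))"; done
```

```text
t 4.4167 tool box y 0.003621869745941531 box x 2.6780809492543646e-05 tipz 0.07922840457328353 F along y 2.0224025404289043 F [-0.23  2.13  1.12] op 0.010133471598803057
(array([-4.92430147e-02, -6.99811269e-05,  5.27281937e-04]), array([-0.00021201,  0.00286196,  0.00066899]))
[-0.17  1.54  0.11]
[1.06 1.67 1.14]
[0.53 0.2  0.92]
```

Emit:
play_rows --rows '[[[-0.003,0,0,0,0,0],[-0.006,0,0,0,0,0],[-0.009,0,0,0,0,0],[-0.012,0,0,0,0,0],[-0.015,0,0,0,0,0],[-0.018,0,0,0,0,0],[-0.021,0,0,0,0,0],[-0.024,0,0,0,0,0],[-0.027,0,0,0,0,0],[-0.03,0,0,0,0,0],[-0.033,0,0,0,0,0],[-0.036,0,0,0,0,0],[-0.039,0,0,0,0,0],[-0.042,0,0,0,0,0],[-0.045,0,0,0,0,0],[-0.047,0,0,0,0,0],[-0.049,0,0,0,0,0],[-0.049,0,0,0,0,0],[-0.049,0,0,0,0,0]]]'

```text
clock: 6.15
tool_pos: [0.56, 0.0282, 0.2452]
eef_rot: [0.783, 0.622, -0.0, 0.0]
contact_force: [0.4, 0.1, -0.6]
opening: 0.006
finger_force: 0.0
```

```bash
python3 t.py -.024 .079; python3 - <<'E'
from plant import *
from h import *
d=snapshot("scene");x,y,w,h=250,160,140,100
cv2.imwrite("pics/home.png",cv2.convertScaleAbs(cv2.resize(d["pixels"][y:y+h,x:x+w],None,fx=5,fy=5,interpolation=2),alpha=2))
E
```

```text
t 6.15 tool box y -0.02024211940025917 box x -2.641423615688636e-05 tipz 0.07922072659735868 F along y 0.14950155318040798 F [ 0.43  0.05 -0.58] op 0.005665174575180188
(array([-7.51571932e-03,  4.61902783e-05,  4.42908359e-04]), array([6.38849257e-05, 3.86810267e-04, 1.76271904e-03]))
```

View pics/home.png

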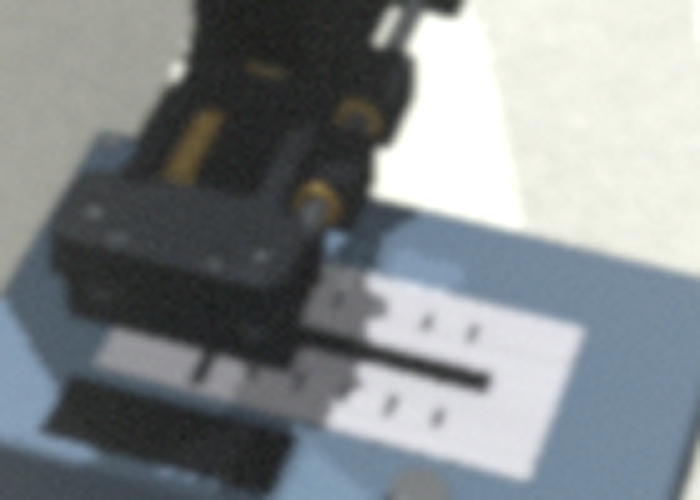

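The lever is hidden behind the gripper body at (180, 280). The force on the tool fell to about 0, so the lever should have snapped home. I'll lift, move past it and look.

Emit:
play_rows --rows '[[[0.004,0,-0.03,0,0,0],[0.006,0,-0.08,0,0,0],[0.006,0,-0.13,0,0,0],[0.0,0,-0.16,0,0,0],[-0.05,0,-0.16,0,0,0],[-0.11,0,-0.16,0,0,0],[-0.17,0,-0.16,0,0,0],[-0.21,0,-0.16,0,0,0],[-0.22,0,-0.16,0,0,0],[-0.22,0,-0.16,0,0,0]]]'

```text
clock: 7.03
tool_pos: [0.5347, -0.0804, 0.3252]
eef_rot: [0.784, 0.621, -0.0, 0.0]
contact_force: [0.5, 0.6, -0.4]
opening: 0.009
finger_force: 0.0
```

```bash
python3 t.py -.066 .079; python3 - <<'E'
from plant import *
from h import *
d=snapshot("scene");x,y,w,h=250,160,140,100
cv2.imwrite("pics/home2.png",cv2.convertScaleAbs(cv2.resize(d["pixels"][y:y+h,x:x+w],None,fx=5,fy=5,interpolation=2),alpha=2))
Y=np.array([np.cos(np.radians(76.85)),np.sin(np.radians(76.85))])
for k in(-40,-24,-8): 
    P=np.array([.5646,.0479])+Y*k/1000; print(k,(proj(d,[*P,.098])-[x,y])*5)
E
```

```text
t 7.0333 tool box y -0.13176193577630219 box x 9.133579914905043e-05 tipz 0.1591514983379755 F along y 0.7301638273478746 F [ 0.52  0.63 -0.38] op 0.009206726803077948
(array([ 0.13166629, -0.00044769,  0.16018552]), array([-0.00042821,  0.0017865 , -0.00454918]))
-40 [220.10467703 234.85089468]
-24 [266.22743264 246.41669207]
-8 [312.76435038 258.08634524]
```

View pics/home2.png

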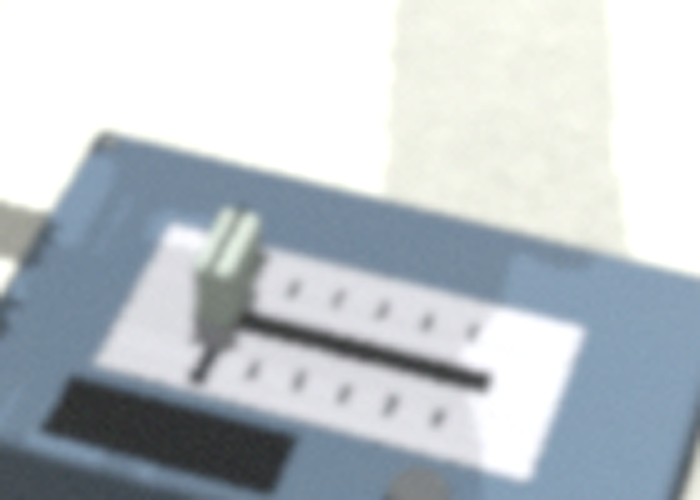

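The lever's top is at crop (230, 238), in line with the bold home mark at (205, 360). The +2 px offset from the predicted point is the same as in the second notch, so the lever is home. Next I'll go down on the far side.

Emit:
play_rows --rows '[[[0.04,0,0.02,0,0,0],[0.09,0,0.05,0,0,0],[0.12,0,0.09,0,0,0],[0.13,0,0.13,0,0,0],[0.13,0,0.155,0,0,0],[0.13,0,0.16,0,0,0],[0.13,0,0.16,0,0,0],[0.13,0,0.16,0,0,0]]]'

```text
clock: 7.75
tool_pos: [0.5501, -0.0145, 0.2457]
eef_rot: [0.783, 0.622, 0.001, 0.0]
contact_force: [0.2, 0.1, -0.1]
opening: 0.007
finger_force: 0.0
```

```bash
python3 t.py -.036 .079
```

```text
t 7.75 tool box y -0.06402333154901786 box x 0.0001098850712977096 tipz 0.07970431610045245 F along y 0.14119751885337864 F [ 0.2   0.1  -0.07] op 0.007328978142890195
(array([ 5.60458246e-02, -9.35830283e-05,  1.45525790e-03]), array([ 0.00143901, -0.00166785,  0.00453973]))
```

Emit:
play_rows --rows '[[[0.003,0,0,0,0,0],[0.006,0,0,0,0,0],[0.009,0,0,0,0,0],[0.012,0,0,0,0,0],[0.015,0,0,0,0,0],[0.018,0,0,0,0,0],[0.021,0,0,0,0,0],[0.024,0,0,0,0,0],[0.027,0,0,0,0,0],[0.03,0,0,0,0,0],[0.033,0,0,0,0,0],[0.036,0,0,0,0,0],[0.039,0,0,0,0,0],[0.042,0,0,0,0,0],[0.045,0,0,0,0,0],[0.048,0,0,0,0,0],[0.051,0,0,0,0,0],[0.054,0,0,0,0,0],[0.056,0,0,0,0,0],[0.056,0,0,0,0,0]]]'

```text
clock: 9.42
tool_pos: [0.556, 0.0115, 0.2452]
eef_rot: [0.783, 0.622, -0.0, 0.0]
contact_force: [-1.3, -3.0, 1.5]
opening: 0.005
finger_force: 1.5
```

```bash
python3 t.py -.0125 .079
```

```text
t 9.4167 tool box y -0.037446042603429486 box x -0.00011219592656135959 tipz 0.07915348453659232 F along y -3.2450517354588064 F [-1.35 -3.02  1.51] op 0.004802210728378909
(array([0.04989217, 0.00025549, 0.00026613]), array([-0.00064693,  0.0016341 ,  0.00124296]))
```

Emit:
play_rows --rows '[[[0.003,0,0,0,0,0],[0.006,0,0,0,0,0],[0.009,0,0,0,0,0],[0.012,0,0,0,0,0],[0.015,0,0,0,0,0],[0.018,0,0,0,0,0],[0.021,0,0,0,0,0],[0.024,0,0,0,0,0],[0.027,0,0,0,0,0],[0.03,0,0,0,0,0],[0.033,0,0,0,0,0],[0.033,0,0,0,0,0],[0.033,0,0,0,0,0]]]'

```text
clock: 10.5
tool_pos: [0.56, 0.0281, 0.2453]
eef_rot: [0.783, 0.622, 0.0, -0.0]
contact_force: [0.2, -2.4, 1.0]
opening: 0.006
finger_force: 1.2
```

```bash
python3 t.py -.0125 .079
```

```text
t 10.5 tool box y -0.02035729178071665 box x 1.259286491284671e-05 tipz 0.07926421591881708 F along y -2.285623911531 F [ 0.17 -2.39  1.02] op 0.0060920861470290895
(array([ 1.57143369e-02, -6.49429809e-06,  5.36270366e-04]), array([ 0.00076561, -0.00099839,  0.00240482]))
```

Emit:
play_rows --rows '[[[0.002,0,0,0,0,0],[0.004,0,0,0,0,0],[0.006,0,0,0,0,0],[0.008,0,0,0,0,0],[0.01,0,0,0,0,0],[0.012,0,0,0,0,0],[0.014,0,0,0,0,0],[0.014,0,0,0,0,0],[0.014,0,0,0,0,0],[0.014,0,0,0,0,0]]]'

```text
clock: 11.33
tool_pos: [0.5614, 0.0346, 0.2452]
eef_rot: [0.783, 0.622, 0.0, 0.0]
contact_force: [-0.0, 0.8, 0.7]
opening: 0.006
finger_force: 0.0
```

```bash
python3 t.py -.0125 .079;for i in 1 2 3; do python3 -c "
from plant import *
snapshot('top');s=get_state();print(s['contact_force'].round(2),s['finger_force'])"; done
```

```text
t 11.3333 tool box y -0.013628090395604645 box x -5.754192437887025e-05 tipz 0.07921693201506655 F along y 0.810352481752931 F [-0.    0.83  0.68] op 0.005831873969360652
(array([0.00225608, 0.00011726, 0.00043382]), array([1.09463810e-04, 4.83476729e-05, 1.94990357e-03]))
[-0.35  0.52  0.58] 0.0
[ 0.08  0.04 -0.35] 0.0
[ 0.35 -0.33 -0.18] 0.0
```

The finger force is 0, so the lever has snapped ahead. I'll back off, lift and check.

Emit:
play_rows --rows '[[[-0.01,0,0,0,0,0],[-0.02,0,0,0,0,0],[-0.03,0,-0.04,0,0,0],[-0.04,0,-0.1,0,0,0],[-0.06,0,-0.16,0,0,0],[-0.12,0,-0.18,0,0,0],[-0.18,0,-0.18,0,0,0],[-0.24,0,-0.18,0,0,0],[-0.28,0,-0.18,0,0,0],[-0.28,0,-0.18,0,0,0],[-0.28,0,-0.18,0,0,0]]]'

```text
clock: 12.4
tool_pos: [0.5292, -0.1035, 0.3352]
eef_rot: [0.784, 0.62, -0.0, 0.0]
contact_force: [0.3, 0.5, 1.5]
opening: 0.007
finger_force: 0.0
```

```bash
python3 - <<'E'
from plant import *
from h import *
d=snapshot("scene");x,y,w,h=250,160,140,100
cv2.imwrite("pics/end.png",cv2.convertScaleAbs(cv2.resize(d["pixels"][y:y+h,x:x+w],None,fx=5,fy=5,interpolation=2),alpha=2))
Y=np.array([np.cos(np.radians(76.85)),np.sin(np.radians(76.85))])
for k in(-8,8,24): 
    P=np.array([.5646,.0479])+Y*k/1000; print(k,(proj(d,[*P,.098])-[x,y])*5)
E
```

```text
-8 [312.76435038 258.08634524]
8 [359.72103388 269.86125939]
24 [407.10318835 281.74286514]
```

View pics/end.png

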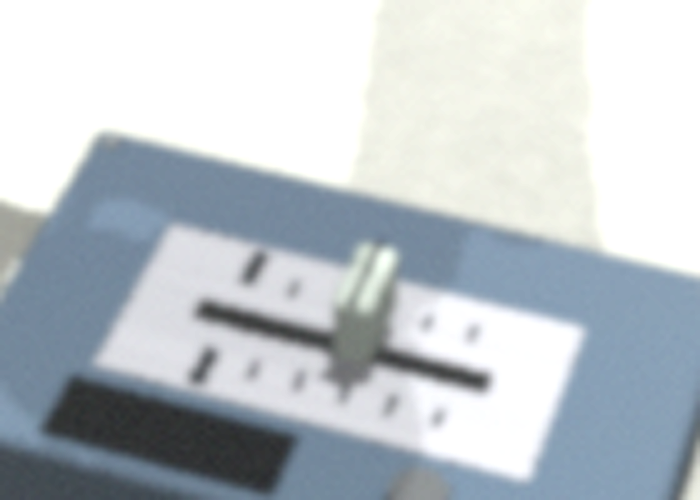

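The lever's top is at about (368, 275), matching the third-notch prediction (360, 270) with the same small offset. It stands over the third mark after home, (345, 392), with two marks beyond it. The hand is clear.

```bash
python3 -c "
from plant import *
print(finish_job())"
```

```text
the job is handed in; nothing more can be done
None
```

I pushed the attenuator lever home, then three clicks the other way. The last picture shows it resting in the third notch with the hand clear, and the job is handed in (about 12.5 s used).

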